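Hold the reference paddle in the photometer

TASK

Take the reference paddle with the flat rectangular tab grip out of the rack, pass its blade down through the narrow slot in the top of the photometer, and feel for the spring stop inside. Press gently until the stop is pushed in about halfway, and finish like that: still gripping the paddle upright in the slot and keeping the stop pressed, since there is no latch and the reading runs while it is held. Leave the other paddles in the rack and everything else on the bench where they are.

Things in the scene. Friction and masses are not known exactly. Their poses are not given: they have to be found in the camera images.
- paddle: Reference paddle, loose, 0.10 to 0.17 kg, upright in any one of the rack's three pockets. Blade 8 mm thick (its x) x 40 mm wide (y) x 80 mm tall; the lowest 4 mm is a smaller foot 5 x 36 mm. Above it a white rectangular tab grip 14 mm (x) x 24 mm (y), 80 to 130 mm above the underside: pinch across its 14 mm. Origin: centre of the underside; z up. Either way round fits the slot.
- paddle_tip (a point): The centre of the paddle's underside (same point and axes as the paddle's origin).
- photometer: Cream box-shaped bench instrument, fixed, 180 mm (x) x 200 mm (y) x 120 mm tall, with a display on the top; origin at the centre of its underside, z up. A vertical slot goes through the centre of its 15 mm thick top plate; below is a wider closed well 40 x 70 mm.
- slot (a point): Centre of the slot's mouth at the photometer's top face, 120 mm above the bench, axes as the photometer. The slot measures 10 mm along x and 42 mm along y (2 mm more than the blade, all told), with a 3 mm chamfer round the mouth and a thin dark frame.
- stop (a joint): How far the hidden spring stop in the well is pushed down, in m: 0 free, 0.014 bottomed, halfway 0.007. The free stop's flat top lies 35 to 55 mm below the slot's mouth, different each time: feel for it. It starts to give at 2.4 N and takes 0.8 N more per mm (8 N at halfway, 13.6 N bottomed); the paddle's weight alone does not move it.
- rack: Grey plastic rack block, fixed, 60 mm (x) x 230 mm (y) x 45 mm tall; origin at the centre of its underside. Three equal pockets 11 mm (x) x 43 mm (y), 36 mm deep (pocket floor 9 mm above the bench), at y = -75, 0 and +75 mm.
- knob_paddle: A neighbour paddle in the rack: same blade, but a round stem and a ball grip of 28 mm on top (126 mm tall). Origin: centre of its underside. Not to be used.
- tbar_paddle: A neighbour paddle in the rack: same blade, but a round stem and a T-bar 12 mm thick, 48 mm long on top (124 mm tall). Origin: centre of its underside. Not to be used.
- burner: Gas burner on a round steel foot, 76 mm across, 133 mm tall; bystander. Origin under its centre.
- spray_bottle: White spray bottle with a red head, 80 mm across, 228 mm tall; bystander. Origin under its centre.
- jar: Clear open jar, 84 mm across, 85 mm tall; bystander. Origin under its centre.
- wash_bottle: White bottle, 60 mm across, 150 mm tall; bystander. Origin under its centre.
- petri_dish: Closed glass dish, 84 mm across, 15 mm tall; bystander. Origin under its centre.
- brush: Hand brush lying on the bench, 180 mm long; bystander.

How it is judged:
On the way, in this order (a step that is already met when the one before it is completed fails the run):
1. the paddle is held above the rack, clear of its pocket (contact force between the fingers and paddle above 1 N and height (world z) of paddle_tip above 0.05 m and horizontal distance between paddle_tip and slot above 0.05 m), for 0.1 s.
2. the held paddle's tip has passed down through the top plate (contact force between the fingers and paddle above 1 N and x of paddle_tip in the frame of slot between -0.006 and 0.006 m and y of paddle_tip in the frame of slot between -0.006 and 0.006 m and z of paddle_tip in the frame of slot between -0.09 and -0.018 m), for 0.1 s.
At the end, for the whole second after the job is handed in: The gripper still holds the paddle, upright within 0.12 rad, its tip through the slot within 6 mm of the slot's axis and at least 33 mm below the mouth, at rest, with the spring stop kept pushed in between 3 and 11 mm (halfway is 7 mm) (contact force between the fingers and paddle above 1 N and x of paddle_tip in the frame of slot between -0.006 and 0.006 m and y of paddle_tip in the frame of slot between -0.006 and 0.006 m and z of paddle_tip in the frame of slot between -0.09 and -0.033 m and angle between paddle's own z axis and vertical below 0.12 rad and value of joint stop between 0.003 and 0.011 m and linear speed of paddle below 0.02 m/s); the arm keeps its last pose, push and grip.
It fails at once if a bystander or another paddle is moved by more than 30 mm (distance of any of knob_paddle, tbar_paddle, burner, spray_bottle, jar, wash_bottle, petri_dish, brush from where it was at the start of the episode above 0.03 m).
It fails at once if a standing bystander or another paddle is tipped (angle between any of knob_paddle, tbar_paddle, burner, spray_bottle, jar, wash_bottle, petri_dish's own z axis and vertical above 0.4 rad).
It also fails if it takes over 48 s, if anything falls off the work surface, if the arm or the gripper's body presses on something with over 40 N, if the wrist force passes 120 N, or if a joint passes its speed limit or range.

ROBOT

A 7-joint arm with a two-finger parallel gripper is mounted at the origin on the work surface. World frame = base frame: x ahead of the robot, y to its left, z up, the work surface at z = 0. Lengths are in m, angles in rad, forces in N, time in s.
With the tool pointing down it reaches from about 0.425 to 0.875 m from the base axis. Payload 4.7 kg.
Tool frame: the origin (TCP) lies midway between the tips of the shut fingers; the grasp point (between the pads) lies 19 mm behind it; x points along the fingers, y is the direction in which the jaws open and shut, and the axes are right-handed (so a half turn about x gives the same grasp; the last joint's range is limited). The gripper opens to 87 mm and grips with 3 to 60 N. Pads are 19 mm wide; open, the fingers measure 117 mm over their backs; the gripper's body (75 mm by 190 mm) begins 51 mm behind the grasp point.
Start: joints at [-1.099, 0.321, -0.07, 1.45, 0.023, 1.371, -0.057], TCP at [0.287, 0.583, 0.223] pointing down, gripper open.
Joint ranges: [-2.86, 2.86], [-0.3, 2.09], [-1.38, 1.24], [0.06, 2.45], [-1.56, 4.7], [0.09, 2.05], [-2.69, 2.69]. Speed limits (rad/s): [2.57, 2.57, 3.14, 3.14, 3.14, 3.14, 3.14].

INTERFACE

Orientations are given as a rotation vector (axis times angle).
In Python, from bench import ctrl gives the robot as it stands. The module is installed in compiled form; this text tells all that it offers.
- The arm moves only by the shell command python3 -m jog 'ROWS' [FORCE]. ROWS is JSON, a list of rows, each an object with "rot": the turn, a rotation vector about the tool's x, y, z in units of 5 degrees (1.0 is 5 degrees), a list of three; "travel": the shift along the tool's x, y, z in units of 0.3 m (1.0 is 0.3 m), a list of three; "jaw": the closure, from -1 (fully open) to 1 (shut), so that 0 is half open. In form: [{"rot": [ax, ay, az], "travel": [tx, ty, tz], "jaw": jaw}, ...]. A call has 1 to 8 rows; each row shifts and turns the commanded pose from where the row before left it, along the tool's axes as they then stand; what a row does not reach is not made up. A row lasts 1/10 s, in which the tool goes at most 50 mm and 8.59 degrees, less where a joint would pass 70% of its speed; a pose out of reach is approached as far as the arm can. A call with a number of a shift or a turn outside -1 to 1 is refused whole. A call with a gripper value outside its range is refused whole. The fingers move at their own pace and stop on an object; FORCE is the grip in N (left out, the last holds). Time passes only in rows, so rows that do not move let the fingers close. It gives the time, the measured TCP pose, the force and the opening at its end, in the units of the state.
- ctrl.get_state(): the state, without advancing time (a new reading comes with each control period).
- ctrl.get_image(name): name is "scene" or "top" or "wrist"; returns the picture (480x640x3 uint8, red, green, blue); there is no depth.
- ctrl.camera_model(name): a dict with "mtx" (3x3 intrinsics, pixels), "extrinsics" (4x4, takes a point from world to camera coordinates); the wrist camera has in their place "hand_eye" (4x4, takes a point from camera to tool coordinates, whose origin is the TCP and whose axes are the tool frame's). Camera axes: x right, y up, looking along -z (the intrinsics and any distortion apply to the point x, -y, -z); pixel columns grow to the right and rows downward; lengths in m; the calibration is good to about 2 mm. A picture is of the moment at which its call begins: read the wrist's pose just before it. camera_model takes no time and is no camera call.
- ctrl.close_job(): hands the job in, once; it reports no verdict.
The state is a dict: "time": time; "joint_positions": joint angles; "qd": joint speeds; "joint_torque": joint torques, N m; "position": TCP position; "tool_rot": TCP orientation; "ft_force": force on the tool from outside, world axes, zero at the start; "torque": the same for the moment, N m; "grip_width": opening from 0.0 (shut) to 1.0 (fully open).
Only numpy, scipy, OpenCV 4.12 (cv2) and the standard library are available. Lean on these libraries where they do the work, as an engineer would, in place of code of your own. Each camera call takes 0.05 s, during which the arm holds its last target.

## Working session

There is one attempt and no reset: what is moved stays moved. The work goes in short steps, Python scripts to look and compute and a shell command to move; the robot and the scene stay as the last step left them, time stands still between calls to the robot, and variables do not carry over. Pictures are saved under pics/ and viewed, and the job is handed in when it is done.

```bash
mkdir -p pics
python3 - <<'E'
from bench import ctrl
import cv2,numpy as np
np.set_printoptions(precision=4,suppress=True)
s=ctrl.get_state();print(s)
for n in("scene","top","wrist"):
    cv2.imwrite(f"pics/{n}0.png",ctrl.get_image(n)[:,:,::-1]); print(n,ctrl.camera_model(n))
E
```

```text
{'time': 0.0, 'joint_positions': array([-1.0989,  0.3219, -0.0701,  1.4517,  0.0226,  1.3708, -0.0569]), 'qd': array([-0.0003, -0.0004,  0.0006, -0.0001, -0.0001, -0.0007,  0.0002]), 'joint_torque': array([  0.0001, -49.1296,  -0.4035, -31.2525,  -0.0637,   0.0439,
         0.0002]), 'position': array([0.2871, 0.5825, 0.2214]), 'tool_rot': array([ 0.3574,  1.5412, -0.3606]), 'ft_force': array([ 0.2993, -0.0673,  0.1004]), 'torque': array([-0.0574, -0.0101, -0.0395]), 'grip_width': 1.00182624323201}
scene {'mtx': array([[502.6374,   0.    , 323.2559],
       [  0.    , 502.6374, 247.1637],
       [  0.    ,   0.    ,   1.    ]]), 'extrinsics': array([[-0.7217,  0.6922, -0.0002,  0.4366],
       [-0.5491, -0.5725,  0.6089,  0.2259],
       [ 0.4214,  0.4395,  0.7933, -1.5305],
       [ 0.    ,  0.    ,  0.    ,  1.    ]])}
top {'mtx': array([[456.504 ,   0.    , 319.6183],
       [  0.    , 456.504 , 238.9516],
       [  0.    ,   0.    ,   1.    ]]), 'extrinsics': array([[ 0.0215, -0.9998, -0.0001, -0.0332],
       [ 0.994 ,  0.0214,  0.1068, -0.5612],
       [-0.1068, -0.0024,  0.9943, -1.1659],
       [ 0.    ,  0.    ,  0.    ,  1.    ]])}
wrist {'mtx': array([[342.1265,   0.    , 315.608 ],
       [  0.    , 342.1265, 235.9686],
       [  0.    ,   0.    ,   1.    ]]), 'hand_eye': array([[ 0.001 ,  0.3036, -0.9528, -0.1627],
       [ 1.    ,  0.0005,  0.0012, -0.0011],
       [ 0.0008, -0.9528, -0.3036, -0.0851],
       [ 0.    ,  0.    ,  0.    ,  1.    ]])}
```

View pics/scene0.png

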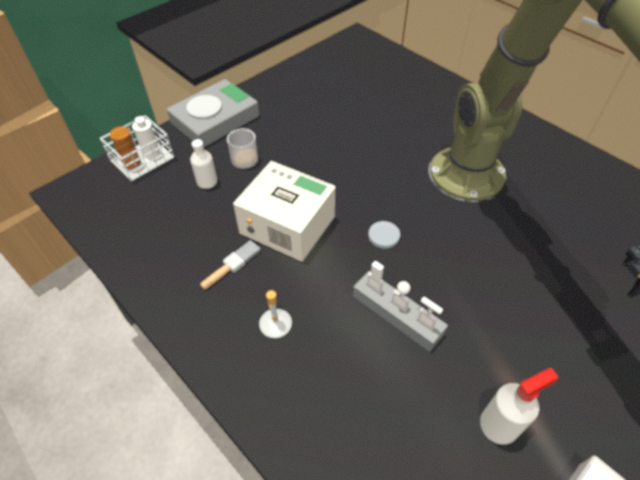

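View pics/top0.png

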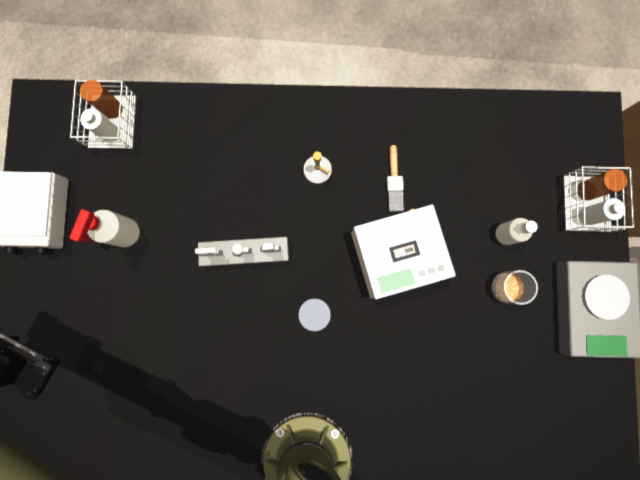

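View pics/wrist0.png

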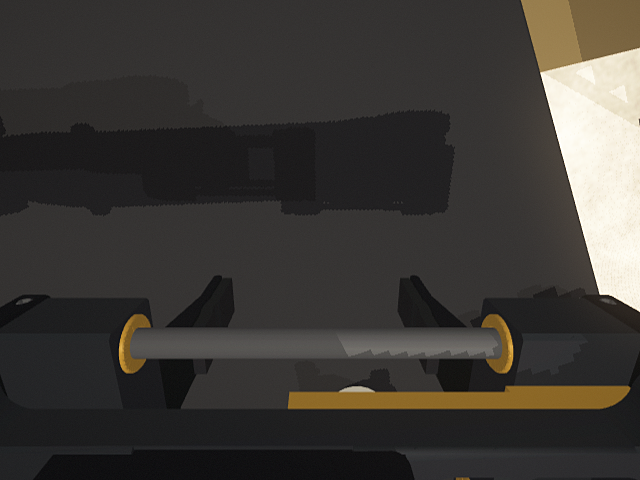

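The tab paddle sits at the rack end nearest the photometer: scene (376,268), top (270,247). The ball grip is in the middle and the T-bar at the far end. The slot frame is at top (405,251). I'll enlarge crops to measure.

Run:
```python
import cv2
t=cv2.imread("pics/top0.png")
cv2.imwrite("pics/c1.png",cv2.resize(t[225:280,185:300],None,fx=6.9,fy=6.9,interpolation=cv2.INTER_CUBIC))
cv2.imwrite("pics/c2.png",cv2.resize(t[200:305,345:460],None,fx=5.5,fy=5.5,interpolation=cv2.INTER_CUBIC))
t=cv2.imread("pics/scene0.png")
cv2.imwrite("pics/c3.png",cv2.resize(t[255:355,345:455],None,fx=6,fy=6,interpolation=cv2.INTER_CUBIC))
```

```text
(no output)
```

View pics/c1.png

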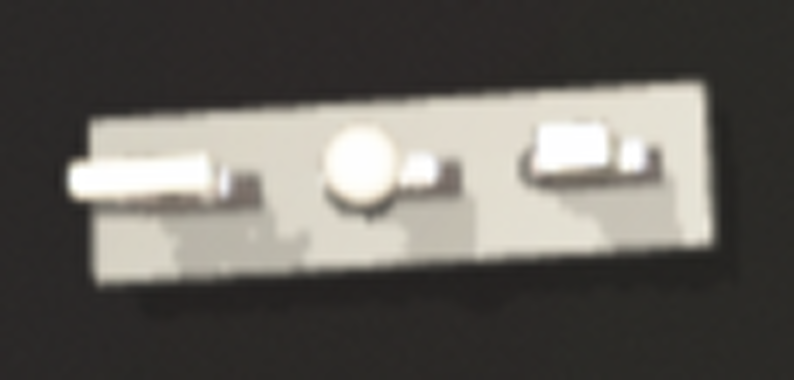

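View pics/c2.png

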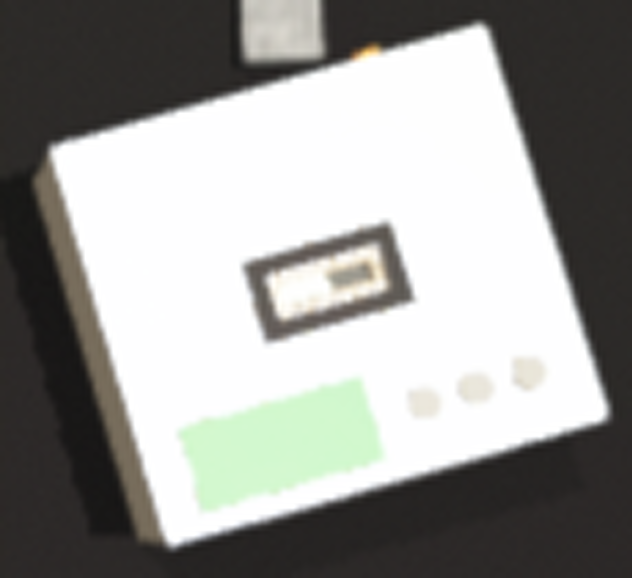

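View pics/c3.png

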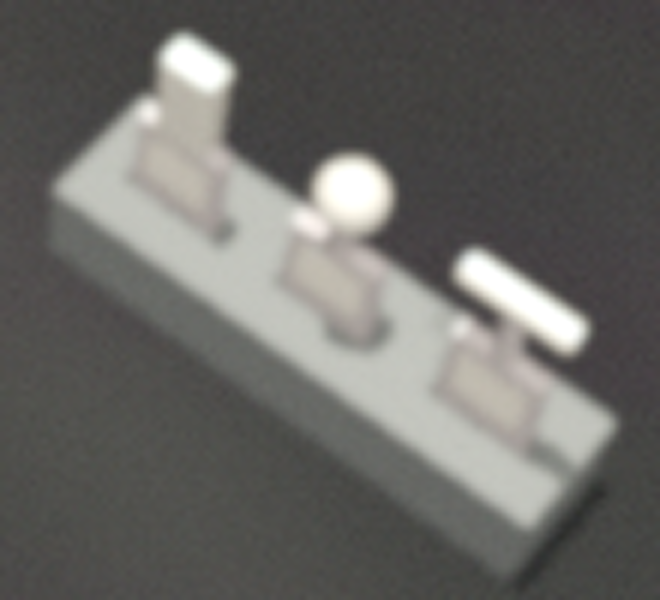

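```bash
cat > h.py <<'E'
import numpy as np, cv2
from bench import ctrl
from scipy.spatial.transform import Rotation as R
from scipy.optimize import least_squares
np.set_printoptions(precision=4,suppress=True)
def cam(n,st=None):
    m=ctrl.camera_model(n); K=m["mtx"]
    if n=="wrist":
        T=np.eye(4); T[:3,:3]=R.from_rotvec(st["tool_rot"]).as_matrix(); T[:3,3]=st["position"]
        E=np.linalg.inv(T@m["hand_eye"])
    else: E=m["extrinsics"]
    return K,E
def proj(P,K,E):
    p=np.atleast_2d(P)@E[:3,:3].T+E[:3,3]; p=p*[1,-1,-1]; q=p@K.T; return q[:,:2]/q[:,2:]
def ray(uv,z,K,E):
    d=np.linalg.inv(K)@np.array([uv[0],uv[1],1.]); d=d*[1,-1,-1]; d=E[:3,:3].T@d; c=-E[:3,:3].T@E[:3,3]
    return c+d*(z-c[2])/d[2]
def rect(uvs,z,sx,sy,K,E,x0):
    # uv order: corners (+x,+y),(+x,-y),(-x,-y),(-x,+y)
    L=np.array([[1,1],[1,-1],[-1,-1],[-1,1]])*[sx/2,sy/2]
    def f(v):
        c,s=np.cos(v[2]),np.sin(v[2]); P=L@np.array([[c,s],[-s,c]])+v[:2]
        return (proj(np.c_[P,np.full(4,z)],K,E)-uvs).ravel()
    r=least_squares(f,x0); return r.x,np.sqrt(np.mean(r.fun**2))
E
python3 - <<'E'
from h import *
K,E=cam("top")
def u(a,s,x0,y0): return (np.array(a)+.5)/s-.5+[x0,y0]
rk=u([(90,119),(705,80),(713,243),(97,284)],6.9,185,225)
ph=u([(50,146),(487,22),(608,415),(168,548)],5.5,345,200)
fr=u([(246,264),(388,224),(412,299),(268,341)],5.5,345,200)
print("rack",*rect(rk,.045,.06,.23,K,E,[.55,.1,0]))
print("phot",*rect(ph,.12,.18,.2,K,E,[.55,-.2,0]))
print("frame ctr",np.mean([ray(p,.12,K,E) for p in fr],0),[ray(p,.12,K,E) for p in fr])
print("tab",[ray(p,.139,K,E) for p in u([(537,122),(606,122),(604,160),(535,160)],6.9,185,225)])
K,E=cam("scene")
def v(a): return u(a,6,345,255)
rk=v([(50,190),(135,98),(615,425),(530,525)])
print([ray(p,.045,K,E) for p in rk]); print("tab",[ray(p,.139,K,E) for p in v([(185,35),(232,72),(208,92),(160,55)])])
E
```

```text
rack [0.5251 0.1764 0.0865] 0.2372771146380165
phot [ 0.5281 -0.2264  0.3008] 0.4630552975196801
frame ctr [ 0.5277 -0.2265  0.12  ] [array([ 0.5348, -0.1903,  0.12  ]), array([ 0.5538, -0.2526,  0.12  ]), array([ 0.5209, -0.2631,  0.12  ]), array([ 0.5011, -0.2001,  0.12  ])]
tab [array([0.5393, 0.1144, 0.139 ]), array([0.5398, 0.0906, 0.139 ]), array([0.5267, 0.0909, 0.139 ]), array([0.5261, 0.1146, 0.139 ])]
[array([0.5671, 0.0652, 0.045 ]), array([0.5088, 0.058 , 0.045 ]), array([0.4873, 0.2909, 0.045 ]), array([0.5444, 0.2949, 0.045 ])]
tab [array([0.5259, 0.0914, 0.139 ]), array([0.5258, 0.1155, 0.139 ]), array([0.5393, 0.1155, 0.139 ]), array([0.5398, 0.0911, 0.139 ])]
```

```bash
cat >> h.py <<'E'
def need(pos,yaw,flip=0):
    """tool x down, jaw axis along +-(cos yaw, sin yaw). prints rot (units) and travel units in CURRENT axes, and in TARGET axes"""
    s=ctrl.get_state(); A=R.from_rotvec(s["tool_rot"])
    y=np.array([np.cos(yaw),np.sin(yaw),0])
    if A.as_matrix()[:,1]@y<0: y=-y
    if flip: y=-y
    x=np.array([0,0,-1.]); B=R.from_matrix(np.c_[x,y,np.cross(x,y)])
    d=np.array(pos)-s["position"]
    print("t",round(s["time"],2),"pos",s["position"],"F",s["ft_force"],"grip",round(s["grip_width"],4),"q",s["joint_positions"])
    print("axes\n",A.as_matrix())
    print("rot units",np.rad2deg((A.inv()*B).as_rotvec())/5,"travel now-axes",A.inv().apply(d)/.3,"target-axes",B.inv().apply(d)/.3)
E
python3 - <<'E'
from h import *
need([.5325,.1025,.25],.0865)
need([.5325,.1025,.25],.0865,1)
E
```

```text
t 0.15 pos [0.2871 0.5827 0.2217] F [-0.0274  0.2165 -0.0058] grip 0.9988 q [-1.0989  0.3216 -0.0701  1.4514  0.0226  1.3708 -0.0569]
axes
 [[-0.0006  0.4419  0.897 ]
 [-0.0013  0.897  -0.4419]
 [-1.     -0.0015  0.0001]]
rot units [11.7632  0.0094  0.0148] travel now-axes [-0.0926 -1.0745  1.4411] target-axes [-0.0943  0.6766  1.6653]
t 0.15 pos [0.2871 0.5827 0.2217] F [-0.0274  0.2165 -0.0058] grip 0.9988 q [-1.0989  0.3216 -0.0701  1.4514  0.0226  1.3708 -0.0569]
axes
 [[-0.0006  0.4419  0.897 ]
 [-0.0013  0.897  -0.4419]
 [-1.     -0.0015  0.0001]]
rot units [-24.2368  -0.0172   0.0109] travel now-axes [-0.0926 -1.0745  1.4411] target-axes [-0.0943 -0.6766 -1.6653]
```

```bash
python3 -m jog '[{"rot":[1,0,0],"travel":[-0.02,0,0],"jaw":-1},{"rot":[1,0,0],"travel":[-0.02,0,0],"jaw":-1},{"rot":[1,0,0],"travel":[-0.02,0,0],"jaw":-1},{"rot":[1,0,0],"travel":[-0.02,0,0],"jaw":-1},{"rot":[1,0,0],"travel":[-0.02,0,0],"jaw":-1},{"rot":[1,0,0],"travel":[0,0,0],"jaw":-1},{"rot":[1,0,0],"travel":[0,0,0],"jaw":-1},{"rot":[1,0,0],"travel":[0,0,0],"jaw":-1}]'
python3 -m jog '[{"rot":[1,0,0],"travel":[0,0,0],"jaw":-1},{"rot":[1,0,0],"travel":[0,0,0],"jaw":-1},{"rot":[1,0,0],"travel":[0,0,0],"jaw":-1},{"rot":[0.76,0,0],"travel":[0,0.06,0.14],"jaw":-1},{"rot":[0,0,0],"travel":[0,0.06,0.14],"jaw":-1},{"rot":[0,0,0],"travel":[0,0.06,0.14],"jaw":-1},{"rot":[0,0,0],"travel":[0,0.06,0.14],"jaw":-1},{"rot":[0,0,0],"travel":[0,0.06,0.14],"jaw":-1}]'
python3 -c '
from h import *
need([.5325,.1025,.25],.0865)'
```

```text
time: 0.95
position: [0.2872, 0.5829, 0.2522]
tool_rot: [0.9, 1.376, -0.902]
ft_force: [0.1, 0.3, 0.6]
grip_width: 0.996
time: 1.75
position: [0.3983, 0.3813, 0.2524]
tool_rot: [1.145, 1.249, -1.145]
ft_force: [1.0, -0.2, 0.8]
grip_width: 1.001
t 1.75 pos [0.3983 0.3813 0.2524] F [ 1.0372 -0.1793  0.8292] grip 1.0015 q [-0.9799  0.0957  0.181   1.6615 -0.0175  1.3861 -0.7096]
axes
 [[-0.0001  0.9962  0.0868]
 [-0.0001  0.0868 -0.9962]
 [-1.     -0.0001  0.0001]]
rot units [0.0041 0.001  0.0016] travel now-axes [0.0079 0.365  0.9647] target-axes [0.0079 0.3653 0.9645]
```

```bash
python3 -m jog '[{"rot":[0,0,0],"travel":[0,0.06,0.14],"jaw":-1},{"rot":[0,0,0],"travel":[0,0.06,0.14],"jaw":-1},{"rot":[0,0,0],"travel":[0,0.06,0.14],"jaw":-1},{"rot":[0,0,0],"travel":[0,0.06,0.14],"jaw":-1},{"rot":[0,0,0],"travel":[0,0.06,0.14],"jaw":-1},{"rot":[0,0,0],"travel":[0,0.06,0.14],"jaw":-1},{"rot":[0,0,0],"travel":[0,0.005,0.124],"jaw":-1},{"rot":[0,0,0],"travel":[0,0,0],"jaw":-1}]'
python3 -c '
from h import *
need([.5325,.1025,.25],.0865)
im=ctrl.get_image("wrist");cv2.imwrite("pics/w1.png",im[:,:,::-1])'
```

```text
time: 2.55
position: [0.533, 0.0969, 0.2527]
tool_rot: [1.151, 1.242, -1.154]
ft_force: [0.7, -0.2, 0.4]
grip_width: 0.997
t 2.55 pos [0.533  0.0969 0.2527] F [ 0.6889 -0.2354  0.4456] grip 0.9966 q [-0.657   0.0728  0.4518  1.6917 -0.0293  1.3845 -0.1247]
axes
 [[ 0.0005  0.9971  0.076 ]
 [-0.0029  0.076  -0.9971]
 [-1.      0.0003  0.0029]]
rot units [-0.1196  0.0336 -0.0033] travel now-axes [ 0.0088 -0.0004 -0.0187] target-axes [ 0.0089 -0.0002 -0.0186]
```

View pics/w1.png

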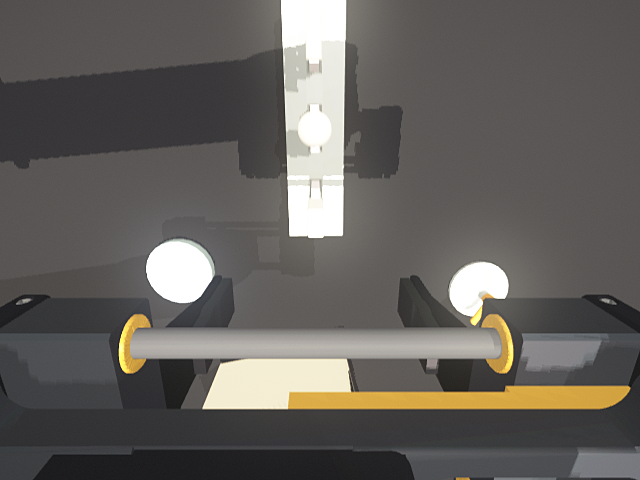

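Run:
```python
from h import *
s=ctrl.get_state();K,E=cam("wrist",s);print(s["position"],s["qd"])
im=ctrl.get_image("wrist")
c,sn=np.cos(.0865),np.sin(.0865)
def W(x,y,z,o=(.5251,.1764),c=c,sn=sn): return [o[0]+c*x-sn*y,o[1]+sn*x+c*y,z]
P=[W(x,y,.045) for x in(.03,-.03) for y in(-.115,.115)]+[W(x,y,.139) for x in(.007,-.007) for y in(-.087,-.063)]
p=proj(P,K,E);print(p)
big=cv2.resize(im[120:250,270:365],None,fx=4.6,fy=4.6,interpolation=cv2.INTER_CUBIC)
big=(255*(big/255.)**3).astype(np.uint8)
for q in p:
    a=(q-[270,120]+.5)*4.6
    cv2.circle(big,tuple(int(t) for t in a),3,(255,0,0),-1)
cv2.imwrite("pics/w2.png",big[:,:,::-1])
```

```text
[0.5324 0.101  0.2526] [-0.0382  0.0068 -0.0699 -0.0033 -0.0336 -0.0025 -0.0121]
[[343.0921 239.5219]
 [347.3933   5.9986]
 [290.4616 239.8666]
 [283.2329   6.5245]
 [325.1036 243.2124]
 [325.1458 215.9237]
 [308.6986 243.3194]
 [308.3192 216.0367]]
```

View pics/w2.png

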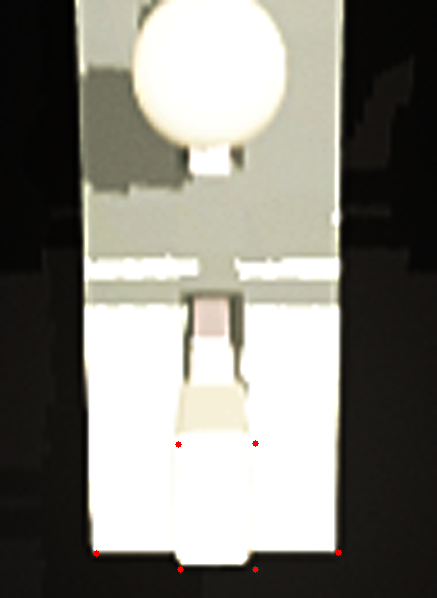

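```bash
python3 -m jog '[{"rot":[0,0,0],"travel":[0.06,0,0],"jaw":-1},{"rot":[0,0,0],"travel":[0.06,0,0],"jaw":-1},{"rot":[0,0,0],"travel":[0,0,0],"jaw":-1},{"rot":[0,0,0],"travel":[0,0,0],"jaw":-1},{"rot":[0,0,0],"travel":[0,0,0],"jaw":-1}]'
python3 -c '
from h import *
need([.531,.102,.095],.0865)'
```

```text
time: 3.15
position: [0.5323, 0.1055, 0.2176]
tool_rot: [1.145, 1.249, -1.143]
ft_force: [0.1, 0.0, 0.6]
grip_width: 1.0
t 3.15 pos [0.5323 0.1055 0.2176] F [0.1316 0.0125 0.6118] grip 0.9995 q [-0.6594  0.0921  0.4439  1.7429 -0.0412  1.3142 -0.1186]
axes
 [[ 0.0014  0.9961  0.088 ]
 [ 0.0006  0.088  -0.9961]
 [-1.      0.0014 -0.0005]]
rot units [ 0.0186 -0.006  -0.0165] travel now-axes [ 0.4085 -0.0061  0.0116] target-axes [ 0.4085 -0.0055  0.0114]
```

```bash
python3 -m jog '[{"rot":[0,0,0],"travel":[0,-0.005,0.0115],"jaw":-1},{"rot":[0,0,0],"travel":[0.1,0,0],"jaw":-1},{"rot":[0,0,0],"travel":[0.1,0,0],"jaw":-1},{"rot":[0,0,0],"travel":[0.1,0,0],"jaw":-1},{"rot":[0,0,0],"travel":[0.06,0,0],"jaw":-1},{"rot":[0,0,0],"travel":[0.048,0,0],"jaw":-1},{"rot":[0,0,0],"travel":[0,0,0],"jaw":-1},{"rot":[0,0,0],"travel":[0,0,0],"jaw":-1}]'
python3 -c '
from h import *
need([.531,.102,.095],.0865)
im=ctrl.get_image("scene");cv2.imwrite("pics/s2.png",cv2.resize(im[150:400,250:500],None,fx=2.4,fy=2.4)[:,:,::-1])'
```

```text
time: 3.95
position: [0.5314, 0.101, 0.095]
tool_rot: [1.146, 1.248, -1.144]
ft_force: [0.5, 0.5, 0.1]
grip_width: 1.001
t 3.95 pos [0.5314 0.101  0.095 ] F [0.4627 0.5104 0.0752] grip 1.0014 q [-0.6359  0.1987  0.4428  1.8914 -0.0966  1.0711 -0.0678]
axes
 [[ 0.0011  0.9962  0.0865]
 [ 0.0003  0.0865 -0.9963]
 [-1.      0.0011 -0.0002]]
rot units [ 0.0015 -0.0024 -0.013 ] travel now-axes [-0.0001 -0.001  -0.0033] target-axes [-0.0001 -0.001  -0.0033]
```

View pics/s2.png

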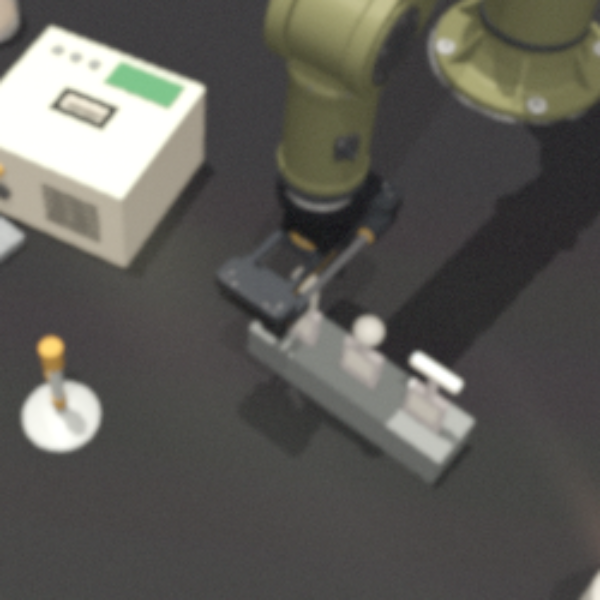

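The gripper straddles the tab paddle, and the ball and T-bar are untouched. Closing.

```bash
python3 -m jog '[{"rot":[0,0,0],"travel":[0,0,0],"jaw":1},{"rot":[0,0,0],"travel":[0,0,0],"jaw":1},{"rot":[0,0,0],"travel":[0,0,0],"jaw":1},{"rot":[0,0,0],"travel":[0,0,0],"jaw":1},{"rot":[0,0,0],"travel":[0,0,0],"jaw":1},{"rot":[0,0,0],"travel":[0,0,0],"jaw":1},{"rot":[0,0,0],"travel":[0,0,0],"jaw":1},{"rot":[0,0,0],"travel":[0,0,0],"jaw":1}]' 40
python3 -m jog '[{"rot":[0,0,0],"travel":[0,0,0],"jaw":1},{"rot":[0,0,0],"travel":[0,0,0],"jaw":1},{"rot":[0,0,0],"travel":[0,0,0],"jaw":1}]' 40
```

```text
time: 4.8
position: [0.5307, 0.101, 0.0941]
tool_rot: [1.145, 1.249, -1.145]
ft_force: [-0.6, 0.2, -0.1]
grip_width: 0.353
time: 5.1
position: [0.531, 0.101, 0.0942]
tool_rot: [1.145, 1.249, -1.145]
ft_force: [1.3, -1.0, -1.1]
grip_width: 0.158
```

```bash
python3 -m jog '[{"rot":[0,0,0],"travel":[-0.02,0,0],"jaw":1},{"rot":[0,0,0],"travel":[-0.04,0,0],"jaw":1},{"rot":[0,0,0],"travel":[-0.07,0,0],"jaw":1},{"rot":[0,0,0],"travel":[-0.1,0,0],"jaw":1},{"rot":[0,0,0],"travel":[-0.1,0,0],"jaw":1},{"rot":[0,0,0],"travel":[-0.1,0,0],"jaw":1},{"rot":[0,0,0],"travel":[-0.1,0,0],"jaw":1},{"rot":[0,0,0],"travel":[-0.04,0,0],"jaw":1}]'
python3 -m jog '[{"rot":[0,0,0],"travel":[0,0,0],"jaw":1},{"rot":[0,0,0],"travel":[0,0,0],"jaw":1}]'
python3 -c '
from h import *
need([.528,-.2265,.27],.3008)
im=ctrl.get_image("scene");cv2.imwrite("pics/s3.png",cv2.resize(im[150:400,250:500],None,fx=2.4,fy=2.4)[:,:,::-1])'
```

```text
time: 5.9
position: [0.5315, 0.101, 0.2691]
tool_rot: [1.148, 1.247, -1.141]
ft_force: [-0.2, 0.0, -1.5]
grip_width: 0.163
time: 6.1
position: [0.5299, 0.1008, 0.2641]
tool_rot: [1.144, 1.25, -1.147]
ft_force: [-0.1, 0.4, -1.7]
grip_width: 0.159
t 6.1 pos [0.5299 0.1008 0.2641] F [-0.1467  0.362  -1.6704] grip 0.1585 q [-0.6625  0.0642  0.4486  1.6772 -0.0282  1.4086 -0.1233]
axes
 [[-0.0019  0.9962  0.0867]
 [-0.0004  0.0867 -0.9962]
 [-1.     -0.002   0.0003]]
rot units [-2.4524  0.0007  0.0227] travel now-axes [-0.0193 -0.101   1.0865] target-axes [-0.0198 -0.3294  1.0402]
```

View pics/s3.png

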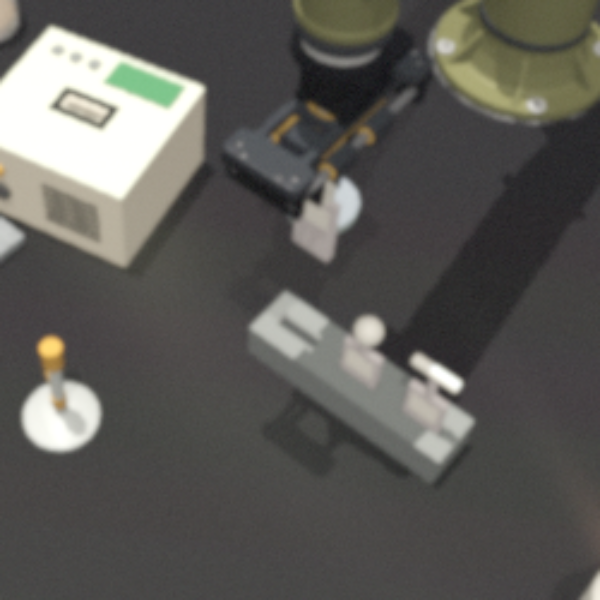

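```bash
python3 -m jog '[{"rot":[-0.82,0,0],"travel":[0,0,0],"jaw":1},{"rot":[-0.82,0,0],"travel":[0,0,0],"jaw":1},{"rot":[-0.815,0,0],"travel":[-0.02,0,0.05],"jaw":1},{"rot":[0,0,0],"travel":[0,-0.04,0.1],"jaw":1},{"rot":[0,0,0],"travel":[0,-0.04,0.13],"jaw":1},{"rot":[0,0,0],"travel":[0,-0.04,0.13],"jaw":1},{"rot":[0,0,0],"travel":[0,-0.04,0.13],"jaw":1},{"rot":[0,0,0],"travel":[0,-0.04,0.13],"jaw":1}]'
python3 -m jog '[{"rot":[0,0,0],"travel":[0,-0.04,0.13],"jaw":1},{"rot":[0,0,0],"travel":[0,-0.04,0.13],"jaw":1},{"rot":[0,0,0],"travel":[0,-0.04,0.13],"jaw":1},{"rot":[0,0,0],"travel":[0,-0.04,0.12],"jaw":1},{"rot":[0,0,0],"travel":[0,0,0.1],"jaw":1},{"rot":[0,0,0],"travel":[0,0,0.05],"jaw":1},{"rot":[0,0,0],"travel":[0,0,0],"jaw":1},{"rot":[0,0,0],"travel":[0,0,0],"jaw":1}]'
python3 - <<'E'
from h import *
need([.528,-.2265,.27],.3008)
s=ctrl.get_state();K,E=cam("wrist",s)
im=ctrl.get_image("wrist");cv2.imwrite("pics/w3.png",im[:,:,::-1])
c,sn=np.cos(.3008),np.sin(.3008);o=(.528,-.2265)
print(proj([[o[0]+c*x-sn*y,o[1]+sn*x+c*y,.12] for x,y in[(0,0),(.005,.021),(.005,-.021),(-.005,-.021),(-.005,.021)]],K,E))
E
```

```text
time: 6.95
position: [0.5308, -0.1104, 0.2694]
tool_rot: [0.983, 1.339, -0.986]
ft_force: [-0.6, -0.8, -0.4]
grip_width: 0.157
time: 7.75
position: [0.5448, -0.3109, 0.27]
tool_rot: [0.985, 1.34, -0.984]
ft_force: [-0.2, 1.9, -1.4]
grip_width: 0.157
t 7.75 pos [ 0.5448 -0.3109  0.27  ] F [-0.2165  1.8808 -1.4429] grip 0.1572 q [-0.1279  0.3105  0.7701  1.4614 -0.2159  1.4591  0.9446]
axes
 [[-0.0021  0.9548  0.2973]
 [ 0.0017  0.2973 -0.9548]
 [-1.     -0.0015 -0.0023]]
rot units [ 0.0118 -0.0258  0.0169] travel now-axes [ 0.0004  0.0301 -0.2851] target-axes [-0.0002  0.0298 -0.2852]
[[328.2961 125.1668]
 [334.4522  99.2358]
 [333.6555 150.0175]
 [322.3974 150.0137]
 [322.7036  99.235 ]]
```

View pics/w3.png

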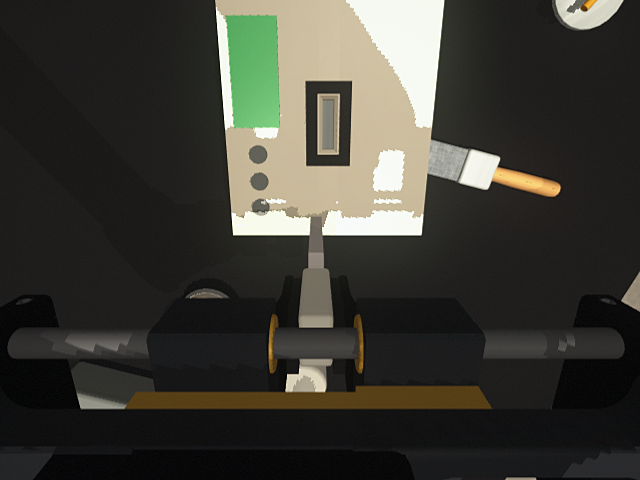

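Run:
```python
import cv2
t=cv2.imread("pics/w3.png")
cv2.imwrite("pics/c4.png",cv2.resize(t[75:172,298:360],None,fx=6,fy=6,interpolation=cv2.INTER_CUBIC))
cv2.imwrite("pics/c5.png",cv2.resize(t[200:300,280:350],None,fx=6,fy=6,interpolation=cv2.INTER_CUBIC))
```

```text
(no output)
```

View pics/c4.png

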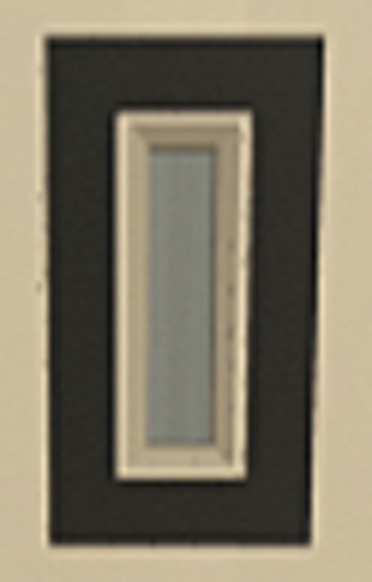

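View pics/c5.png

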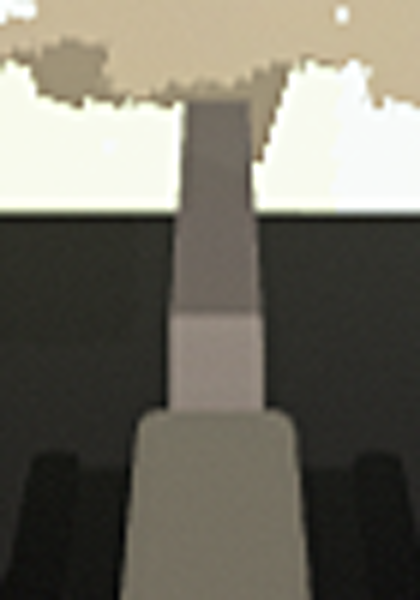

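Run:
```python
from h import *
s=ctrl.get_state();print(s["position"])
K,E=cam("wrist",s)
def u(a,x0,y0,f=6): return (np.array(a,float)+.5)/f-.5+[x0,y0]
inn=u([(252,110),(246,480),(115,480),(115,110)],298,75); out=u([(322,38),(310,545),(50,545),(46,38)],298,75)
# order (+x,+y),(+x,-y),(-x,-y),(-x,+y): image up=+y,right=+x
print("inner",*rect(inn,.12,.016,.048,K,E,[.528,-.2265,.3]))
for sz in((.034,.066),(.032,.064),(.03,.062)): print("outer",sz,*rect(out,.12,*sz,K,E,[.528,-.2265,.3]))
# paddle in tool frame
he=ctrl.camera_model("wrist")["hand_eye"]; K=ctrl.camera_model("wrist")["mtx"]; ET=np.linalg.inv(he)
L=np.array([[.081,y,-.020] for y in(-.004,.004)]+[[.005,y,-.020] for y in(-.004,.004)]+[[-.045,y,-.012] for y in (-.007,.007)])
print("pred tool-frame pixels",proj(L,K,ET))
print("seen",u([(188,100),(249,100),(170,312),(263,312)],280,200))
obs=u([(188,100),(249,100),(170,312),(263,312)],280,200)
def f(v):
    P=L[:4]@R.from_euler('zyx',[v[3],v[4],0]).as_matrix().T+v[:3]
    return (proj(P,K,ET)-obs).ravel()
r=least_squares(f,np.zeros(5),x_scale=[.001]*3+[.01]*2);print(r.x,r.fun)
P=R.from_euler('zyx',[r.x[3],r.x[4],0]).as_matrix()@[.085,0,0]+r.x[:3];print("tip tool",P)
```

```text
[ 0.5451 -0.3104  0.2703]
inner [ 0.5278 -0.2254  0.3038] 1.891281042050437
outer (0.034, 0.066) [ 0.5278 -0.2254  0.3039] 2.5597920427218734
outer (0.032, 0.064) [ 0.5277 -0.2253  0.3038] 3.7323791034009437
outer (0.03, 0.062) [ 0.5277 -0.2251  0.3037] 4.907965181550996
pred tool-frame pixels [[312.6318 217.9964]
 [323.5119 217.9892]
 [311.3563 254.8883]
 [326.6329 254.8793]
 [302.2138 319.5837]
 [337.9668 319.5675]]
seen [[310.9167 216.25  ]
 [321.0833 216.25  ]
 [307.9167 251.5833]
 [323.4167 251.5833]]
[ 0.0016 -0.0018 -0.0013  0.0029 -0.0044] [-0.3291  0.0014  0.3289  0.0018  0.1621 -0.0042 -0.162   0.0019]
tip tool [ 0.0865 -0.0015 -0.0009]
```

```bash
python3 -c '
from h import *
need([.529,-.226,.222],.302)'
```

```text
t 7.8 pos [ 0.5451 -0.3104  0.2703] F [-0.9523  0.1002 -0.5798] grip 0.1605 q [-0.1287  0.3097  0.7699  1.4615 -0.2159  1.4591  0.9447]
axes
 [[-0.0012  0.9545  0.2983]
 [ 0.0019  0.2983 -0.9545]
 [-1.     -0.0006 -0.0021]]
rot units [ 0.0109 -0.0245  0.0066] travel now-axes [ 0.1617  0.0328 -0.284 ] target-axes [ 0.1611  0.0324 -0.2844]
```

```bash
python3 -m jog '[{"rot":[0,0,0],"travel":[0,0.011,-0.07],"jaw":1},{"rot":[0,0,0],"travel":[0,0.011,-0.1],"jaw":1},{"rot":[0,0,0],"travel":[0,0.011,-0.08],"jaw":1},{"rot":[0,-0.02,0],"travel":[0,0,-0.034],"jaw":1},{"rot":[0,0,0],"travel":[0.08,0,0],"jaw":1},{"rot":[0,0,0],"travel":[0.08,0,0],"jaw":1},{"rot":[0,0,0],"travel":[0,0,0],"jaw":1},{"rot":[0,0,0],"travel":[0,0,0],"jaw":1}]'
python3 -m jog '[{"rot":[0,0,0],"travel":[0,0,0],"jaw":1},{"rot":[0,0,0],"travel":[0,0,0],"jaw":1}]'
python3 - <<'E'
from h import *
need([.529,-.226,.222],.302)
for n in("scene","top"):
    cv2.imwrite(f"pics/{n}5.png",ctrl.get_image(n)[:,:,::-1])
t=cv2.imread("pics/scene5.png");cv2.imwrite("pics/c6.png",cv2.resize(t[145:255,220:360],None,fx=5.5,fy=5.5,interpolation=cv2.INTER_CUBIC))
E
```

```text
time: 8.6
position: [0.529, -0.2279, 0.2236]
tool_rot: [0.983, 1.336, -0.985]
ft_force: [1.0, 0.3, -0.1]
grip_width: 0.161
time: 8.8
position: [0.5298, -0.2286, 0.2245]
tool_rot: [0.984, 1.333, -0.984]
ft_force: [-0.6, -1.0, -1.0]
grip_width: 0.158
t 8.8 pos [ 0.5298 -0.2286  0.2245] F [-0.5592 -1.0024 -0.9537] grip 0.1583 q [-0.2874  0.1896  0.7404  1.6621 -0.1302  1.3373  0.7747]
axes
 [[ 0.0027  0.9551  0.2963]
 [-0.0022  0.2963 -0.9551]
 [-1.      0.0019  0.0029]]
rot units [-0.0134  0.0336 -0.022 ] travel now-axes [ 0.0085  0.0001 -0.0092] target-axes [ 0.0085  0.0002 -0.0091]
```

View pics/c6.png

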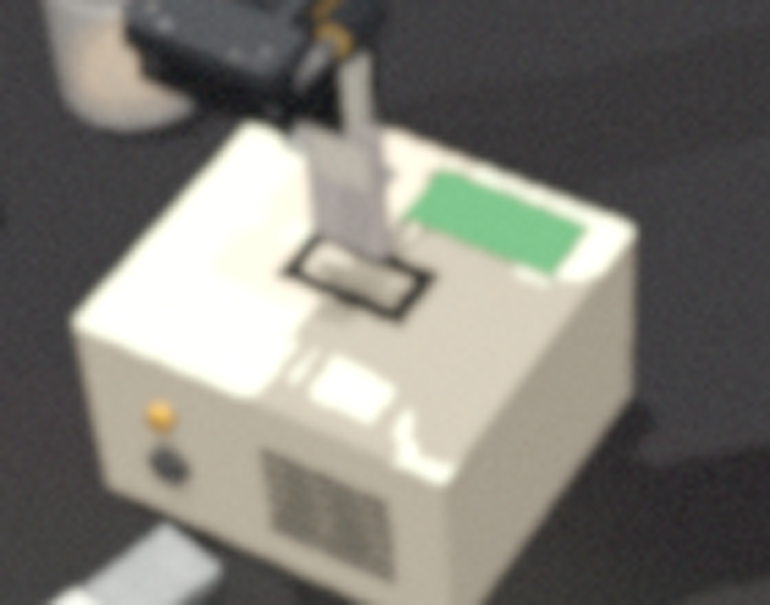

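Run:
```python
from h import *
s=ctrl.get_state();print(s["position"]);K,E=cam("scene")
def u(a,x0,y0,f=5.5): return (np.array(a,float)+.5)/f-.5+[x0,y0]
for z in(.12,): print("frame ctr scene",np.mean([ray(p,z,K,E) for p in u([(285,268),(400,320),(437,275),(318,235)],220,145)],0))
A=R.from_rotvec(s["tool_rot"]).as_matrix()
t=cv2.imread("pics/c6.png")
pts=[]
def draw(P,col):
    for q in proj(P,K,E):
        a=(q-[220,145]+.5)*5.5; cv2.circle(t,(int(a[0]),int(a[1])),3,col,-1)
draw([s["position"]+A@[x,y,z] for x in(.082,.005) for y in(-.004,.004) for z in(-.02,.02)],(0,0,255))
draw([s["position"]+A@[x,y,z] for x in(.005,-.045) for y in(-.007,.007) for z in(-.012,.012)],(0,200,255))
c,sn=np.cos(.302),np.sin(.302);o=(.528,-.226)
draw([[o[0]+c*x-sn*y,o[1]+sn*x+c*y,.12] for x in(.008,-.008) for y in(-.024,.024)],(255,0,0))
draw([[o[0]+c*x-sn*y,o[1]+sn*x+c*y,.12] for x in(.09,-.09) for y in(-.1,.1)],(0,255,0))
cv2.imwrite("pics/c7.png",t)
```

```text
[ 0.5295 -0.2285  0.2241]
frame ctr scene [ 0.5279 -0.2244  0.12  ]
```

View pics/c7.png

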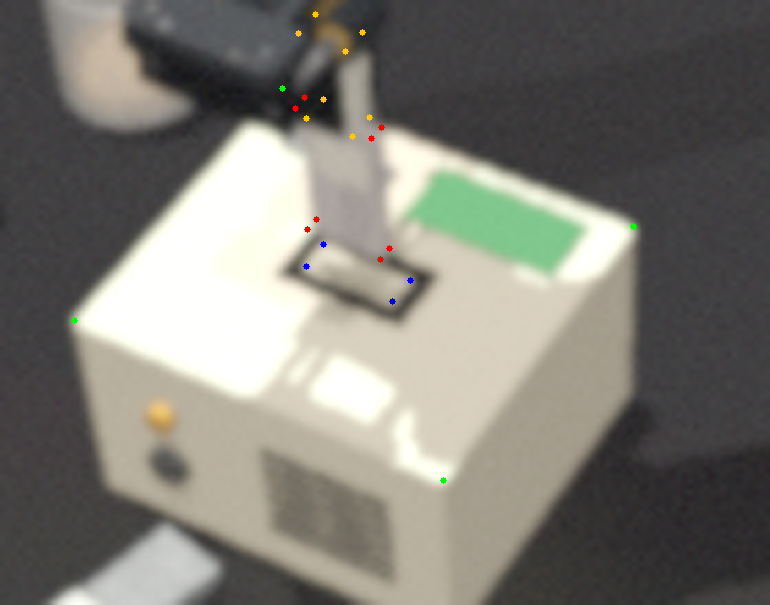

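```bash
python3 -m jog '[{"rot":[0,0.03,0],"travel":[0,-0.002,-0.006],"jaw":1},{"rot":[0,0,0],"travel":[0,0,0],"jaw":1},{"rot":[0,0,0],"travel":[0,0,0],"jaw":1}]'
python3 -c '
from h import *
need([.5285,-.2265,.2055],.302)'
```

```text
time: 9.2
position: [0.528, -0.2266, 0.2232]
tool_rot: [0.985, 1.337, -0.984]
ft_force: [0.7, -0.2, -1.8]
grip_width: 0.161
t 9.2 pos [ 0.528  -0.2266  0.2232] F [ 0.7161 -0.1887 -1.7999] grip 0.1611 q [-0.2887  0.1875  0.7395  1.6665 -0.1303  1.3382  0.7732]
axes
 [[-0.0001  0.955   0.2965]
 [ 0.0009  0.2965 -0.955 ]
 [-1.      0.0002 -0.0009]]
rot units [-0.0113 -0.0105 -0.002 ] travel now-axes [0.0591 0.0018 0.0002] target-axes [0.0591 0.0018 0.0002]
```

```bash
for i in 1; do python3 -m jog '[{"rot":[0,0,0],"travel":[0.015,0.001,0],"jaw":1},{"rot":[0,0,0],"travel":[0.015,0,0],"jaw":1},{"rot":[0,0,0],"travel":[0.015,0,0],"jaw":1},{"rot":[0,0,0],"travel":[0.01,0,0],"jaw":1},{"rot":[0,0,0],"travel":[0,0,0],"jaw":1}]'; done
python3 -m jog '[{"rot":[0,0,0],"travel":[0.01,0,0],"jaw":1},{"rot":[0,0,0],"travel":[0.01,0,0],"jaw":1},{"rot":[0,0,0],"travel":[0,0,0],"jaw":1}]'
```

```text
time: 9.7
position: [0.5279, -0.2263, 0.2059]
tool_rot: [0.985, 1.339, -0.985]
ft_force: [0.0, 0.8, -1.6]
grip_width: 0.157
time: 10.0
position: [0.5283, -0.2265, 0.2003]
tool_rot: [0.985, 1.337, -0.984]
ft_force: [0.6, -0.3, -1.2]
grip_width: 0.159
```

```bash
python3 -m jog '[{"rot":[0,0,0],"travel":[0.01,0,0],"jaw":1},{"rot":[0,0,0],"travel":[0.01,0,0],"jaw":1},{"rot":[0,0,0],"travel":[0,0,0],"jaw":1}]'
python3 -m jog '[{"rot":[0,0,0],"travel":[0.01,0,0],"jaw":1},{"rot":[0,0,0],"travel":[0.01,0,0],"jaw":1},{"rot":[0,0,0],"travel":[0,0,0],"jaw":1}]'
```

```text
time: 10.3
position: [0.5283, -0.2265, 0.1943]
tool_rot: [0.985, 1.337, -0.984]
ft_force: [0.8, 0.5, -0.8]
grip_width: 0.162
time: 10.6
position: [0.5283, -0.2265, 0.1882]
tool_rot: [0.985, 1.337, -0.984]
ft_force: [0.8, -0.3, -2.0]
grip_width: 0.16
```

```bash
python3 -m jog '[{"rot":[0,0,0],"travel":[0.01,0,0],"jaw":1},{"rot":[0,0,0],"travel":[0.01,0,0],"jaw":1},{"rot":[0,0,0],"travel":[0.01,0,0],"jaw":1},{"rot":[0,0,0],"travel":[0.01,0,0],"jaw":1},{"rot":[0,0,0],"travel":[0,0,0],"jaw":1},{"rot":[0,0,0],"travel":[0,0,0],"jaw":1}]'
for i in 1; do python3 -m jog '[{"rot":[0,0,0],"travel":[0.005,0,0],"jaw":1},{"rot":[0,0,0],"travel":[0,0,0],"jaw":1},{"rot":[0,0,0],"travel":[0,0,0],"jaw":1}]'; done
```

```text
time: 11.2
position: [0.5283, -0.2265, 0.1765]
tool_rot: [0.985, 1.337, -0.984]
ft_force: [1.5, -0.6, -2.9]
grip_width: 0.153
time: 11.5
position: [0.5283, -0.2265, 0.1751]
tool_rot: [0.985, 1.337, -0.984]
ft_force: [2.2, -0.2, -3.2]
grip_width: 0.158
```

```bash
python3 -m jog '[{"rot":[0,0,0],"travel":[0.005,0,0],"jaw":1},{"rot":[0,0,0],"travel":[0,0,0],"jaw":1},{"rot":[0,0,0],"travel":[0,0,0],"jaw":1}]'
python3 -m jog '[{"rot":[0,0,0],"travel":[0.005,0,0],"jaw":1},{"rot":[0,0,0],"travel":[0,0,0],"jaw":1},{"rot":[0,0,0],"travel":[0,0,0],"jaw":1}]'
python3 -m jog '[{"rot":[0,0,0],"travel":[0.005,0,0],"jaw":1},{"rot":[0,0,0],"travel":[0,0,0],"jaw":1},{"rot":[0,0,0],"travel":[0,0,0],"jaw":1}]' | grep -E "pos|force"
```

```text
time: 11.8
position: [0.5283, -0.2265, 0.1736]
tool_rot: [0.985, 1.337, -0.984]
ft_force: [0.5, -0.3, -0.6]
grip_width: 0.159
time: 12.1
position: [0.5283, -0.2265, 0.1721]
tool_rot: [0.985, 1.337, -0.984]
ft_force: [1.6, -1.4, -2.7]
grip_width: 0.16
position: [0.5283, -0.2265, 0.1706]
ft_force: [1.1, -1.1, -1.7]
```

Free baseline is Fz ≈ -1.7 N. I keep feeling downward.

```bash
python3 -m jog '[{"rot":[0,0,0],"travel":[0.005,0,0],"jaw":1},{"rot":[0,0,0],"travel":[0,0,0],"jaw":1},{"rot":[0,0,0],"travel":[0,0,0],"jaw":1}]'| grep -E "pos|force"
python3 -m jog '[{"rot":[0,0,0],"travel":[0.005,0,0],"jaw":1},{"rot":[0,0,0],"travel":[0,0,0],"jaw":1},{"rot":[0,0,0],"travel":[0,0,0],"jaw":1}]'| grep -E "pos|force"
python3 -m jog '[{"rot":[0,0,0],"travel":[0.005,0,0],"jaw":1},{"rot":[0,0,0],"travel":[0,0,0],"jaw":1},{"rot":[0,0,0],"travel":[0,0,0],"jaw":1}]' | grep -E "pos|force"
```

```text
position: [0.5283, -0.2265, 0.1691]
ft_force: [2.3, -0.9, -2.4]
position: [0.5283, -0.2265, 0.1676]
ft_force: [2.2, -0.6, -1.2]
position: [0.5283, -0.2265, 0.1661]
ft_force: [2.1, -1.0, -1.0]
```

```bash
python3 -m jog '[{"rot":[0,0,0],"travel":[0.005,0,0],"jaw":1},{"rot":[0,0,0],"travel":[0,0,0],"jaw":1},{"rot":[0,0,0],"travel":[0,0,0],"jaw":1}]'| grep -E "pos|force"
python3 -m jog '[{"rot":[0,0,0],"travel":[0.005,0,0],"jaw":1},{"rot":[0,0,0],"travel":[0,0,0],"jaw":1},{"rot":[0,0,0],"travel":[0,0,0],"jaw":1}]'| grep -E "pos|force"
```

```text
position: [0.5283, -0.2265, 0.1646]
ft_force: [2.4, -0.8, -2.3]
position: [0.5283, -0.2265, 0.1631]
ft_force: [2.4, -1.1, -1.0]
```

```bash
python3 -m jog '[{"rot":[0,0,0],"travel":[0.005,0.002,0],"jaw":1},{"rot":[0,0,0],"travel":[0,0,0],"jaw":1},{"rot":[0,0,0],"travel":[0,0,0],"jaw":1}]'| grep -E "pos|force"
python3 -m jog '[{"rot":[0,0,0],"travel":[0.005,0,0],"jaw":1},{"rot":[0,0,0],"travel":[0,0,0],"jaw":1},{"rot":[0,0,0],"travel":[0,0,0],"jaw":1}]'| grep -E "pos|force"
```

```text
position: [0.5284, -0.2265, 0.1614]
ft_force: [1.3, -1.6, -0.7]
position: [0.5286, -0.2264, 0.1599]
ft_force: [-0.1, -1.2, -2.4]
```

```bash
python3 -m jog '[{"rot":[0,0,0],"travel":[0.005,0,0],"jaw":1},{"rot":[0,0,0],"travel":[0,0,0],"jaw":1},{"rot":[0,0,0],"travel":[0,0,0],"jaw":1}]'| grep -E "pos|force"
python3 -m jog '[{"rot":[0,0,0],"travel":[0.005,0,0],"jaw":1},{"rot":[0,0,0],"travel":[0,0,0],"jaw":1},{"rot":[0,0,0],"travel":[0,0,0],"jaw":1}]'| grep -E "pos|force"
```

```text
position: [0.5288, -0.2263, 0.1585]
ft_force: [0.4, -2.2, -1.1]
position: [0.5289, -0.2263, 0.1571]
ft_force: [2.0, -2.2, -1.2]
```

```bash
python3 -m jog '[{"rot":[0,0,0],"travel":[0.005,0.001,0.0015],"jaw":1},{"rot":[0,0,0],"travel":[0,0,0],"jaw":1},{"rot":[0,0,0],"travel":[0,0,0],"jaw":1}]'| grep -E "pos|force"
python3 -m jog '[{"rot":[0,0,0],"travel":[0.005,0,0],"jaw":1},{"rot":[0,0,0],"travel":[0,0,0],"jaw":1},{"rot":[0,0,0],"travel":[0,0,0],"jaw":1}]'| grep -E "pos|force"
```

```text
position: [0.5292, -0.2263, 0.1555]
ft_force: [-0.3, -0.2, -1.5]
position: [0.5291, -0.2263, 0.154]
ft_force: [0.9, 0.0, -1.1]
```

```bash
python3 -m jog '[{"rot":[0,0,0],"travel":[0.005,0,0],"jaw":1},{"rot":[0,0,0],"travel":[0,0,0],"jaw":1},{"rot":[0,0,0],"travel":[0,0,0],"jaw":1}]'| grep -E "pos|force"
python3 -m jog '[{"rot":[0,0,0],"travel":[0.005,0,0],"jaw":1},{"rot":[0,0,0],"travel":[0,0,0],"jaw":1},{"rot":[0,0,0],"travel":[0,0,0],"jaw":1}]'| grep -E "pos|force"
```

```text
position: [0.5292, -0.2265, 0.1526]
ft_force: [0.3, -0.5, -0.9]
position: [0.5294, -0.2267, 0.1515]
ft_force: [0.2, -0.4, 0.8]
```

```bash
python3 -m jog '[{"rot":[0,0,0],"travel":[0.005,0,0],"jaw":1},{"rot":[0,0,0],"travel":[0,0,0],"jaw":1},{"rot":[0,0,0],"travel":[0,0,0],"jaw":1}]'| grep -E "pos|force|grip"
python3 -m jog '[{"rot":[0,0,0],"travel":[0.005,0,0],"jaw":1},{"rot":[0,0,0],"travel":[0,0,0],"jaw":1},{"rot":[0,0,0],"travel":[0,0,0],"jaw":1}]'| grep -E "pos|force|grip"
```

```text
position: [0.5294, -0.2267, 0.1499]
ft_force: [-1.2, 0.1, 3.3]
grip_width: 0.162
position: [0.5294, -0.2267, 0.1484]
ft_force: [0.1, 0.3, 4.4]
grip_width: 0.157
```

```bash
python3 -m jog '[{"rot":[0,0,0],"travel":[0.005,0,0],"jaw":1},{"rot":[0,0,0],"travel":[0,0,0],"jaw":1},{"rot":[0,0,0],"travel":[0,0,0],"jaw":1}]'| grep -E "pos|force|grip"
python3 -m jog '[{"rot":[0,0,0],"travel":[0.004,0,0],"jaw":1},{"rot":[0,0,0],"travel":[0,0,0],"jaw":1},{"rot":[0,0,0],"travel":[0,0,0],"jaw":1}]'| grep -E "pos|force|grip"
for i in 1 2 3; do python3 -m jog '[{"rot":[0,0,0],"travel":[0,0,0],"jaw":1},{"rot":[0,0,0],"travel":[0,0,0],"jaw":1}]'| grep -E "pos|force|grip"; done
```

```text
position: [0.5294, -0.2267, 0.1468]
ft_force: [0.0, -0.5, 5.4]
grip_width: 0.16
position: [0.5294, -0.2267, 0.1458]
ft_force: [-1.5, -0.1, 5.9]
grip_width: 0.161
position: [0.5294, -0.2267, 0.1458]
ft_force: [0.7, -0.1, 5.4]
grip_width: 0.155
position: [0.5294, -0.2267, 0.1458]
ft_force: [-0.4, 0.9, 6.0]
grip_width: 0.157
position: [0.5294, -0.2267, 0.1458]
ft_force: [-0.4, 0.3, 5.8]
grip_width: 0.159
```

```bash
python3 -m jog '[{"rot":[0,0,0],"travel":[0.002,0,0],"jaw":1},{"rot":[0,0,0],"travel":[0,0,0],"jaw":1},{"rot":[0,0,0],"travel":[0,0,0],"jaw":1},{"rot":[0,0,0],"travel":[0,0,0],"jaw":1}]'
python3 - <<'E'
from h import *
F=[]
for i in range(6):
    t=ctrl.get_image("scene" if i<5 else "top"); s=ctrl.get_state(); F.append(s["ft_force"])
    if i==0: cv2.imwrite("pics/c8.png",cv2.resize(t[145:345,220:460],None,fx=3,fy=3,interpolation=cv2.INTER_CUBIC)[:,:,::-1])
    if i==5: cv2.imwrite("pics/top8.png",t[:,:,::-1])
print(np.mean(F,0),s["position"],s["qd"],R.from_rotvec(s["tool_rot"]).as_matrix()[:,0],s["grip_width"],s["time"])
E
```

```text
time: 18.5
position: [0.5294, -0.2267, 0.1453]
tool_rot: [0.985, 1.337, -0.984]
ft_force: [-0.5, -0.9, 5.5]
grip_width: 0.164
[-0.805   0.37    6.2636] [ 0.5294 -0.2267  0.1453] [-0.0003 -0.0013  0.0013 -0.     -0.0004  0.0003  0.0001] [ 0.0003  0.0009 -1.    ] 0.15946529525416633 18.8
```

View pics/c8.png

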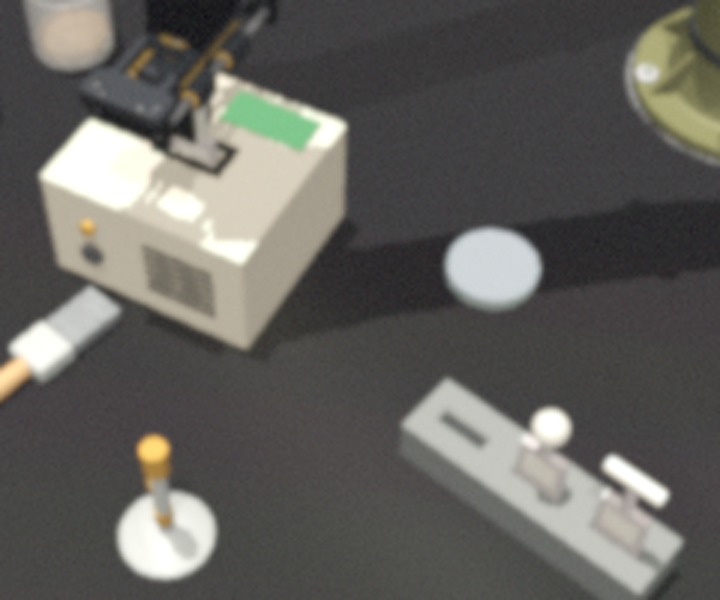

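The blade stands in the slot with its shoulder just above the frame at about (205,155). The other paddles and bystanders are where they were. The net push is about 7.7 N, roughly 6.6 mm, so I'm handing in.

```bash
python3 -c '
from bench import ctrl
print(ctrl.close_job())'
```

```text
the job is handed in; nothing more can be done
None
```

I took the tab-grip paddle from the rack's end pocket nearest the photometer and lowered it through the slot. I felt the stop about 53–54 mm below the mouth and pressed it about halfway. The job was handed in at about 19 s of the 48 s allowed, with the paddle still gripped (40 N set) and no verdict reported.

**Last checks**
- **Stop depth:** the wrist force averaged 6.3 N upward, or about 7.7 N of push after allowing for the roughly -1.4 N it read before contact. That puts the stop at about 6.6 mm. Counting travel from first contact gives about 7.4 mm. The two differ by about 0.8 mm, and both are well inside 3–11 mm.
- **Pose and grip:** the tool was vertical to about 0.001 rad and the arm was at rest. The opening stayed at about 14 mm, so the tab was still held.
- **Surroundings:** in the last scene picture, the ball and T-bar paddles, the burner, petri dish, brush and jar looked unmoved. The spray and wash bottles were outside the part I viewed. I saved a last top picture but did not look at it.

**Disagreement:** the wrist camera placed the slot up to 1.5 mm from the other two cameras. I aimed between them, and two small sideways corrections removed the light rubbing of 1–2 N felt on the way down.

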